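Make up the two painters' kits for the carved foam stones

ROBOT

A 6-joint arm with a two-finger parallel gripper is mounted at the origin on the work surface. World frame = base frame: x ahead of the robot, y to its left, z up, the work surface at z = 0. Lengths are in m, angles in degrees, forces in N, time in s.
With the tool pointing down it reaches from about 0.4 to 0.825 m from the base axis. Payload 7 kg.
Tool frame: the origin (TCP) lies on the centre line of the jaws, within the pads' length; the fingertips stand 8 mm ahead of it and the grasp point (between the pads) lies 11 mm behind it (r.tcp_to_tips is the distance from the TCP to the fingertips, in m); z points along the fingers, y is the direction in which the jaws open and shut (so a half turn about z gives the same grasp; the last joint's range is limited). The gripper opens to 88 mm and grips with 3 to 60 N. Pads are 19 mm wide; open, the fingers measure 130 mm over their backs; the gripper's body (78 mm by 193 mm) begins 47 mm behind the grasp point.
Start: joints at [84.689, 20.546, 0.682, 0, -70.136, -16.507], TCP at [0.251, 0.627, 0.235] pointing down, gripper open.
Joint ranges: [-176.03, 176.03], [-82.01, 121.73], [-58.28, 71.71], [-173.87, 95.51], [-174.79, -0.11], [-173.66, 173.66]. Speed limits (degrees/s): [136.94, 136.94, 172.46, 180, 180, 180].

INTERFACE

Orientations are given as [roll, pitch, yaw] about the fixed x, y, z axes, in that order (R = Rz(yaw) Ry(pitch) Rx(roll)).
In Python, from plant import r gives the robot as it stands.
- The arm moves only by the tool drive_tool, never from a script. Its argument "plan" is text: rows parted by semicolons, each of 4 numbers parted by spaces: the shift along the tool's x, y, z in cm, then the turn about the tool's z in rad. A call has 1 to 8 rows; each row is the pose to reach, as a shift and turn from the pose commanded when the call began, along the tool's axes at that moment; what a row does not reach only later rows make up. A row lasts 1/8 s, in which the tool goes at most 62.5 mm and 10.7 degrees, less where a joint would pass 70% of its speed; a pose out of reach is approached as far as the arm can. A call with a gripper value outside its range is refused whole. "fingers" is the closure, from -1 (fully open) to 1 (shut), set as the call begins (left out, the last holds). The fingers move at their own pace and stop on an object; "squeeze" is the grip in N (left out, the last holds). Time passes only in rows, so rows that repeat a pose let the fingers close. It gives the time, the measured TCP pose, the force and the opening at its end, in the units of the state.
- r.get_state(): the state, without advancing time (a new reading comes with each control period).
- r.capture(name): name is "scene" or "top"; returns a dict with "frame" (384x512x3 uint8, red, green, blue), "fovy" (degrees; the focal length in pixels is half the picture's height over the tangent of half this angle, whatever the lens; pixels are square), "cx", "cy" (the principal point, pixels), "rvec" (rotation vector, rad) and "tvec" (3), from world to camera coordinates, as OpenCV has them. Camera axes: x right, y down, z forward; pixel columns grow to the right and rows downward; lengths in m; the calibration is good to about 2 mm. A picture is of the moment at which its call begins. There is no depth.
- r.close_job(): hands the job in, once; it reports no verdict.
The state is a dict: "time_s": time; "joints": joint angles; "qd": joint speeds; "joint_torque": joint torques, N m; "tcp_pos": TCP position; "eef_rot": TCP orientation; "contact_force": force on the tool from outside, world axes, zero at the start; "moment": the same for the moment, N m; "gripper_width": finger opening in m.
Only numpy, scipy, OpenCV 4.12 (cv2) and the standard library are available. Lean on these libraries where they do the work, as an engineer would, in place of code of your own. Each camera call takes 0.05 s, during which the arm holds its last target. There are 200 camera calls.

TASK

Make up the two painting kits from the stock on the bench: the blue tray gets the white tub and the wide brush, the mustard-yellow tray gets the mint tub, the dark green tub and the narrow brush. Stand the tubs upright in the tray's narrow bay and lay the brushes flat, lengthwise, in its wide bay, setting each thing down rather than dropping it and never tipping a tub over. Leave the terracotta tub, the carved foam stone and the scraper where they are.

Things in the scene. Friction and masses are not known exactly. Their poses are not given: they have to be found in the camera images.
- tray_blue: Blue plastic tray, fixed, 228 (x) by 222 mm (y); origin at the centre of its underside, z up. Floor 4 mm thick, outer walls 4 mm thick, 22 mm high. A dividing wall along x at y = 27 to 31 mm, 14 mm high, makes two bays 220 mm long: narrow tub bay y = 31 to 107 mm (76 wide, middle y = 69), wide brush bay y = -107 to 27 mm (134 wide, middle y = -40).
- tray_mustard: Mustard-yellow plastic tray, fixed, 228 (x) by 222 mm (y); origin at the centre of its underside, z up. Floor 4 mm thick, outer walls 4 mm thick, 22 mm high. A dividing wall along x at y = 27 to 31 mm, 14 mm high, makes two bays 220 mm long: narrow tub bay y = 31 to 107 mm (76 wide, middle y = 69), wide brush bay y = -107 to 27 mm (134 wide, middle y = -40).
- tub_white: Closed round paint tub, plain cylinder 60 mm in diameter and 66 mm tall, about 0.2 kg, all white (white lid and band). Origin at the centre of its underside, z up.
- tub_mint: Closed round paint tub, plain cylinder 60 mm in diameter and 66 mm tall, about 0.2 kg, white with pale mint-green lid and band. Origin at the centre of its underside, z up.
- tub_green: Closed round paint tub, plain cylinder 60 mm in diameter and 66 mm tall, about 0.2 kg, white with dark green lid and band. Origin at the centre of its underside, z up.
- tub_terracotta: Closed round paint tub, plain cylinder 60 mm in diameter and 66 mm tall, about 0.2 kg, white with reddish-brown terracotta lid and band; not wanted in either kit, stays where it is. Origin at the centre of its underside, z up.
- brush_wide: Wide flat paint brush lying flat, 190 mm long, 16 mm thick, 0.07 kg. Origin at mid length on the underside, x towards the bristle tip: pale bristles x = 52 to 95 mm and steel ferrule 24 to 52, both 60 mm wide; wooden shoulder 4 to 24; straight wooden handle 24 mm wide, x = -85 to 4, end at -95. Balances at about x = 0: hold the handle near x = -12.
- brush_narrow: Narrow flat paint brush lying flat, 190 mm long, 16 mm thick, 0.07 kg. Origin at mid length on the underside, x towards the bristle tip: pale bristles x = 52 to 95 mm and steel ferrule 24 to 52, both 26 mm wide; wooden shoulder 4 to 24; straight wooden handle 18 mm wide, x = -85 to 4, end at -95. Balances at about x = 0: hold the handle near x = -12.
- foam_stone: Carved foam stone, mint green, loose, irregular, about 80 x 56 mm and 28 mm high; bystander. Origin at the centre of its underside.
- scraper: Loose filling knife with wooden handle and fan-shaped steel blade, 193 mm long, up to 60 mm wide, 14 mm high, lying flat; bystander. Origin on the underside where handle and blade meet, x towards the blade's edge.

How it is judged:
By the outcome, as a careful person would: the job done as asked, in the order asked, and still so for the second after the job is handed in, with the robot touching nothing.
It also fails if it takes over 109 s, if anything falls off the work surface, if the arm or the gripper's body presses on something with over 40 N, if the wrist force passes 120 N, or if a joint passes its speed limit or range.

## Working session

There is one attempt and no reset: what is moved stays moved. The work goes in short steps, Python scripts to look and compute and a tool call to move; the robot and the scene stay as the last step left them, time stands still between calls to the robot, and variables do not carry over. Pictures are saved under pics/ and viewed, about 12 in all and at most 16, crops included, and the job is handed in when it is done.

Besides the shell and the picture viewer there is one more tool, called after "Request:" as name(argument=value, ...), one argument or row to a line, values as JSON. drive_tool: Moves the arm, as the interface text tells. Its arguments: {"type":"object","properties":{"plan":{"type":"string"},"fingers":{"type":"number"},"squeeze":{"type":"number"}},"required":["plan"]}

```bash
ls; mkdir -p pics
python3 - <<'E'
from plant import r
import cv2,numpy as np,pickle
print(r.get_state())
for n in("scene","top"):
    c=r.capture(n); pickle.dump(c,open(f"{n}0.pkl","wb"))
    cv2.imwrite(f"pics/{n}0.png",cv2.resize(c["frame"][:,:,::-1],(800,600),interpolation=cv2.INTER_CUBIC))
    print(n,{k:v for k,v in c.items() if k!="frame"}, -cv2.Rodrigues(np.array(c["rvec"]))[0].T@np.array(c["tvec"]).ravel())
E
```

```text
pics
{'time_s': 0.0, 'joints': array([ 8.46893641e+01,  2.05920488e+01,  6.34973120e-01, -1.92990194e-02,
       -7.01372543e+01, -1.65062094e+01]), 'qd': array([ 0.04047545, -0.09336796, -0.00618138, -0.06607592, -0.05135339,
        0.04575737]), 'joint_torque': array([ 5.12811657e-04, -5.82718241e+01,  2.93053436e+01,  6.99672773e+00,
        6.93808499e-03, -1.57439986e-04]), 'tcp_pos': array([0.25071729, 0.62620139, 0.23362746]), 'eef_rot': array([ 1.79904403e+02, -9.40873358e-03, -2.18234096e+01]), 'contact_force': array([-0.64106186, -0.19060231,  0.13182934]), 'moment': array([-0.01813246, -0.00920283,  0.01933714]), 'gripper_width': 0.08784986818142532}
scene {'fovy': 46.01012258134051, 'cx': 251.2472291029336, 'cy': 187.3957415590773, 'rvec': array([ 1.87204862,  1.61195938, -0.64497118]), 'tvec': array([-0.07415838, -0.40586558,  1.66885906])} [ 1.44958883 -0.15954696  0.91024937]
top {'fovy': 53.107343746074356, 'cx': 256.0457842954485, 'cy': 185.76624175242114, 'rvec': array([ 2.12844782, -2.09420361,  0.15632022]), 'tvec': array([0.00665508, 0.614582  , 0.94573398])} [ 0.43435081 -0.01808455  1.04075954]
```

View pics/scene0.png

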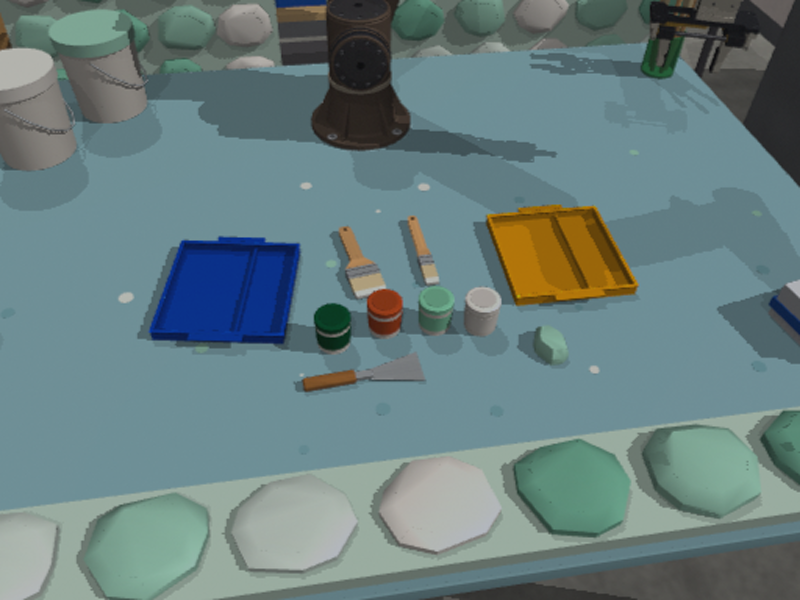

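View pics/top0.png

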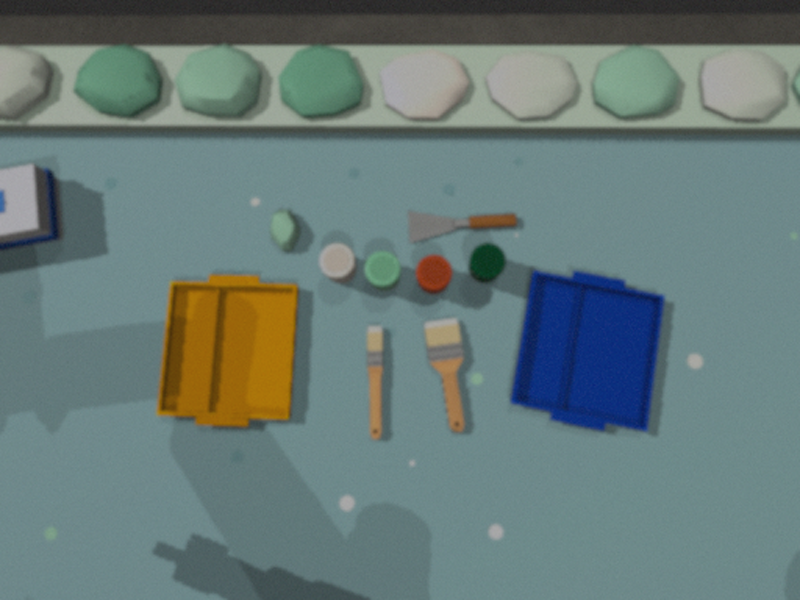

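Run:
```python
import cv2,pickle
def crop(n,x0,x1,y0,y1,s,out):
    f=pickle.load(open(f"{n}0.pkl","rb"))["frame"][y0:y1,x0:x1,::-1]
    f=cv2.resize(f,None,fx=s,fy=s,interpolation=cv2.INTER_CUBIC)
    f=cv2.convertScaleAbs(f,alpha=1.4,beta=10)
    h=f.shape
    for k in range((x0//20+1)*20,x1,20):
        cv2.line(f,(int((k-x0)*s),0),(int((k-x0)*s),6),(0,0,255),1); cv2.putText(f,str(k),(int((k-x0)*s)-10,16),0,.35,(0,0,255))
    for k in range((y0//20+1)*20,y1,20):
        cv2.line(f,(0,int((k-y0)*s)),(6,int((k-y0)*s)),(0,0,255),1); cv2.putText(f,str(k),(8,int((k-y0)*s)+4),0,.35,(0,0,255))
    cv2.imwrite(out,f); print(h)
crop("top",95,275,130,285,4.4,"pics/t1.png")
crop("top",255,435,130,285,4.4,"pics/t2.png")
crop("scene",90,415,125,255,2.45,"pics/s1.png")
```

```text
(682, 792, 3)
(682, 792, 3)
(318, 796, 3)
```

View pics/t1.png

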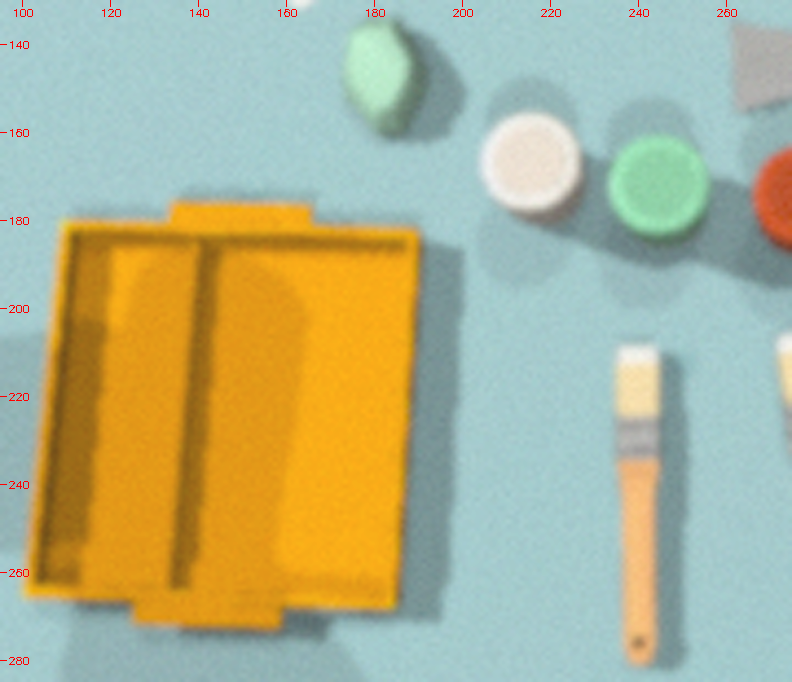

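View pics/t2.png

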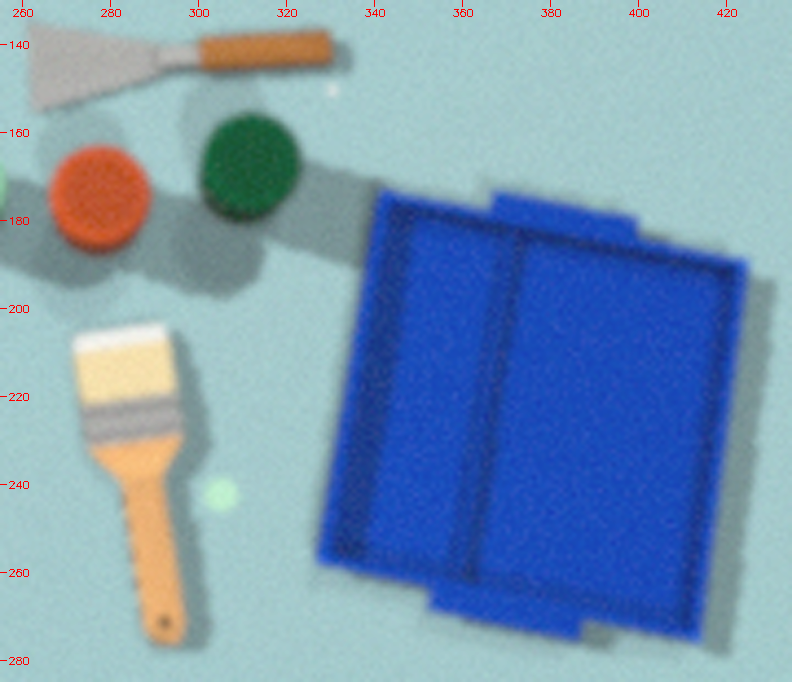

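View pics/s1.png

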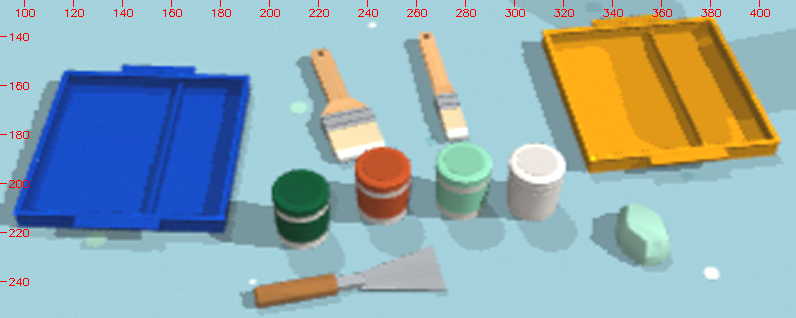

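```bash
cat > h.py <<'E'
import cv2,numpy as np,pickle
def cam(c):
    f=192/np.tan(np.radians(c["fovy"]/2)); K=np.array([[f,0,c["cx"]],[0,f,c["cy"]],[0,0,1]])
    R=cv2.Rodrigues(np.array(c["rvec"]))[0]; return K,R,np.array(c["tvec"]).ravel()
def ray(c,p,z):
    K,R,t=cam(c); d=R.T@np.linalg.solve(K,[*p,1]); o=-R.T@t
    return o+d*(z-o[2])/d[2]
def tri(a,b,p,q):
    P=[(lambda K,R,t:K@np.c_[R,t])(*cam(c)) for c in(a,b)]
    X=cv2.triangulatePoints(P[0],P[1],np.array(p,float),np.array(q,float)).ravel(); return X[:3]/X[3]
E
python3 - <<'E'
from h import *
T,S=[pickle.load(open(n+"0.pkl","rb")) for n in("top","scene")]
t1=lambda x,y:(95+(x+.5)/4.4-.5,130+(y+.5)/4.4-.5)
t2=lambda x,y:(255+(x+.5)/4.4-.5,130+(y+.5)/4.4-.5)
s=lambda x,y:(90+(x+.5)/2.45-.5,125+(y+.5)/2.45-.5)
P={"white":(t1(531,162),s(537,163),.066),"mint":(t1(659,185),s(465,163),.066),"terra":(t2(100,195),s(383,166),.066),"green":(t2(251,161),s(302,190),.066),
"n_tip":(t1(638,347),s(457,135),.016),"n_end":(t1(639,664),s(427,34),.016),"w_tip":(t2(119,332),s(361,154),.016),"w_end":(t2(165,642),s(319,51),.016),
"m_TL":(t1(64,222),s(777,143),.022),"m_TR":(t1(420,230),s(592,160),.022),"m_BR":(t1(396,610),s(544,34),.022),"m_BL":(t1(24,598),s(710,18),.022),
"b_TL":(t2(378,190),s(225,219),.022),"b_TR":(t2(747,261),s(18,213),.022),"b_BR":(t2(700,643),s(65,72),.022),"b_BL":(t2(318,562),s(248,77),.022)}
R={}
for k,(a,b,z) in P.items():
    x=ray(T,a,z);y=ray(S,b,z);R[k]=x;print(k,tri(T,S,a,b).round(4),x[:2].round(4),y[:2].round(4),"r",np.hypot(*x[:2]).round(3))
for p,e in(("n_tip","n_end"),("w_tip","w_end")):
    d=R[p]-R[e];print(p,"len",np.hypot(*d[:2]),"mid",((R[p]+R[e])/2).round(4),"yaw",np.degrees(np.arctan2(d[1],d[0])))
loc=np.array([[114,111],[114,-111],[-114,-111],[-114,111]])/1e3
for k in"mb":
    W=np.array([R[k+"_"+q][:2] for q in("TL","TR","BR","BL")]);
    M,_=cv2.estimateAffinePartial2D(loc.reshape(-1,1,2),W.reshape(-1,1,2));sc=np.hypot(M[0,0],M[1,0]);yaw=np.degrees(np.arctan2(M[1,0],M[0,0]))
    print(k,"scale",sc,"yaw",yaw,"c",M[:,2],"res mm",((loc@M[:,:2].T+M[:,2]-W)*1e3).round(1).tolist())
    for q in([-55,69],[0,69],[55,69],[0,-40],[-30,-40]):print(q,(M[:,:2]/sc@(np.array(q)/1e3)+M[:,2]).round(4))
E
```

```text
white [0.664  0.1244 0.0593] [0.6625 0.1238] [0.6702 0.1219] r 0.674
mint [0.6514 0.0482 0.0575] [0.6495 0.0473] [0.6594 0.0464] r 0.651
terra [ 0.6457 -0.0389  0.06  ] [ 0.6445 -0.0383] [ 0.6513 -0.0401] r 0.646
green [ 0.6675 -0.1276  0.0597] [ 0.666 -0.127] [ 0.6733 -0.1278] r 0.678
n_tip [0.5599 0.0607 0.0083] [0.5591 0.061 ] [0.5674 0.0582] r 0.562
n_end [0.3703 0.0573 0.0047] [0.3708 0.0554] [0.3838 0.0554] r 0.375
w_tip [ 0.5713 -0.053   0.0049] [ 0.57   -0.0517] [ 0.582  -0.0549] r 0.572
w_end [ 0.3857 -0.0815  0.0058] [ 0.3863 -0.0801] [ 0.3976 -0.083 ] r 0.394
m_TL [0.6317 0.421  0.0158] [0.6311 0.4205] [0.6378 0.4151] r 0.758
m_TR [0.63   0.1995 0.0178] [0.6289 0.1974] [0.6338 0.1987] r 0.659
m_BR [0.3991 0.2033 0.0113] [0.3993 0.2002] [0.4115 0.1996] r 0.447
m_BL [0.401  0.4251 0.0147] [0.4018 0.4244] [0.41   0.4184] r 0.584
b_TL [ 0.6598 -0.2104  0.0187] [ 0.6592 -0.2093] [ 0.6627 -0.2106] r 0.692
b_TR [ 0.6187 -0.4294  0.0182] [ 0.618  -0.4296] [ 0.6228 -0.4269] r 0.753
b_BR [ 0.3921 -0.3917  0.0149] [ 0.3924 -0.3894] [ 0.4006 -0.3897] r 0.553
b_BL [ 0.4343 -0.1719  0.0163] [ 0.4344 -0.1696] [ 0.4405 -0.1728] r 0.466
n_tip len 0.1883565229487675 mid [0.4649 0.0582 0.016 ] yaw 1.717428974783033
w_tip len 0.18589661754991257 mid [ 0.4781 -0.0659  0.016 ] yaw 8.781792774310555
m scale 1.0071322982941084 yaw -0.7174459528259534 c [0.51528467 0.31062228] res mm [[0.4, 0.4], [-0.2, 0.0], [-0.2, 0.1], [0.1, -0.5]]
[-55, 69] [0.4612 0.3803]
[0, 69] [0.5161 0.3796]
[55, 69] [0.5711 0.3789]
[0, -40] [0.5148 0.2706]
[-30, -40] [0.4848 0.271 ]
b scale 1.0059945277248303 yaw -10.367020668741981 c [ 0.52597717 -0.29946703] res mm [[-0.3, -1.0], [0.7, -0.3], [0.7, 0.8], [-1.1, 0.6]]
[-55, 69] [ 0.4843 -0.2217]
[0, 69] [ 0.5384 -0.2316]
[55, 69] [ 0.5925 -0.2415]
[0, -40] [ 0.5188 -0.3388]
[-30, -40] [ 0.4893 -0.3334]
```

```bash
cat > go.py <<'E'
import sys,numpy as np
from plant import r
from h import *
s=r.get_state(); p=s["tcp_pos"]; yaw=np.radians(s["eef_rot"][2])
print("now",p.round(4),s["eef_rot"].round(1),"j",s["joints"].round(0),"t",s["time_s"],"F",s["contact_force"].round(1),"w",s["gripper_width"])
ex=np.array([np.cos(yaw),np.sin(yaw),0]);ey=np.array([np.sin(yaw),-np.cos(yaw),0])
for a in sys.argv[1:]:
    x,y,z,w=map(float,a.split(","));d=np.array([x,y,z])-p
    tn=-(np.radians(w)-yaw);tn=(tn+np.pi)%(2*np.pi)-np.pi
    print(a,"shift cm %.2f %.2f %.2f turn %.3f"%(100*d@ex,100*d@ey,-100*d[2],tn),"rows",(np.linalg.norm(d)/.0625).round(1))
E
python3 go.py .6635,.1235,.16,-90
```

```text
now [0.2507 0.6262 0.2337] [179.9  -0.  -21.8] j [ 85.  21.   1.  -0. -70. -17.] t 0.1 F [ 0.4  0.5 -0.5] w 0.08757134466069616
.6635,.1235,.16,-90 shift cm 57.01 31.32 7.37 turn 1.190 rows 10.5
```

Request:
drive_tool(
  plan="4 2 0.5 0.1; 10 5.5 1 0.25; 15.5 8.5 2 0.4; 21 11.5 3 0.55; 26.5 14.5 3.5 0.7; 32 17.5 4 0.85; 37.5 20.5 5 1.0; 41 22.5 5.5 1.1",
  fingers=-1,
  squeeze=30,
)

```text
time_s: 1.1
tcp_pos: [0.5488, 0.2632, 0.1789]
eef_rot: [180.0, -0.0, -85.1]
contact_force: [0.8, 0.3, -0.1]
gripper_width: 0.0877
```

```bash
python3 go.py .6635,.1235,.16,-90
```

```text
now [0.5488 0.2632 0.1789] [180.   -0.  -85.1] j [ 44.  17. -12.  -0. -61. -39.] t 1.1 F [ 0.8  0.3 -0.1] w 0.08772727689207296
.6635,.1235,.16,-90 shift cm 14.90 -10.24 1.89 turn 0.085 rows 2.9
```

Request:
drive_tool(
  plan="4 -3 1 0.03; 8 -5.5 2 0.06; 12 -8.2 4 0.085; 14.9 -10.2 6.5 0.085; 14.9 -10.2 6.5 0.085; 14.9 -10.2 6.5 0.085",
)

```text
time_s: 1.85
tcp_pos: [0.6628, 0.1261, 0.1143]
eef_rot: [180.0, -0.0, -89.7]
contact_force: [-0.2, 0.8, 0.5]
gripper_width: 0.0874
```

```bash
python3 go.py .6635,.1235,.034,-90
cat > cap.py <<'E'
import sys
from h import *
from plant import r
n,x0,x1,y0,y1,s,out=sys.argv[1],*map(int,sys.argv[2:6]),float(sys.argv[6]),sys.argv[7]
c=r.capture(n);pickle.dump(c,open(out+".pkl","wb"))
f=c["frame"][y0:y1,x0:x1,::-1];f=cv2.convertScaleAbs(cv2.resize(f,None,fx=s,fy=s,interpolation=cv2.INTER_CUBIC),alpha=1.4,beta=10)
cv2.imwrite(f"pics/{out}.png",f);print(f.shape)
E
python3 cap.py scene 150 400 60 260 3 a1
```

```text
now [0.6628 0.1261 0.1143] [180.   -0.  -89.7] j [ 27.  26.  -8.   0. -56. -27.] t 1.85 F [-0.2  0.8  0.5] w 0.08743488912964205
.6635,.1235,.034,-90 shift cm 0.26 -0.07 8.03 turn 0.005 rows 1.3
(600, 750, 3)
```

View pics/a1.png

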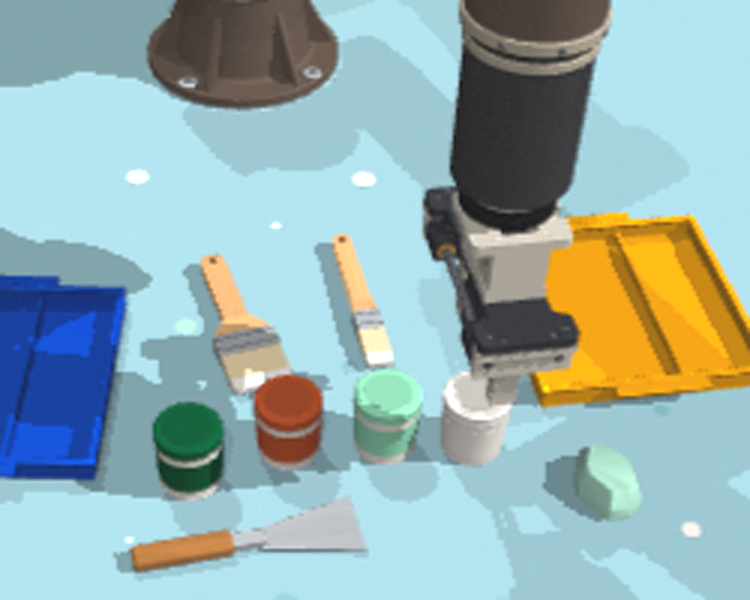

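```bash
python3 - <<'E'
from h import *
c=pickle.load(open("a1.pkl","rb"));K,R,t=cam(c)
for X in([.71,.126,.106],[.663,.124,.066],[.663,.124,0]):
    q=cv2.projectPoints(np.array([X]),np.array(c["rvec"]),np.array(c["tvec"]),K,None)[0].ravel();print(X,(q-[150,60])*3)
E
python3 cap.py top 180 310 110 210 6 a2
```

```text
[0.71, 0.126, 0.106] [498.06296848 394.00587498]
[0.663, 0.124, 0.066] [476.98144272 387.5276941 ]
[0.663, 0.124, 0] [469.50137208 438.38500192]
(600, 780, 3)
```

View pics/a2.png

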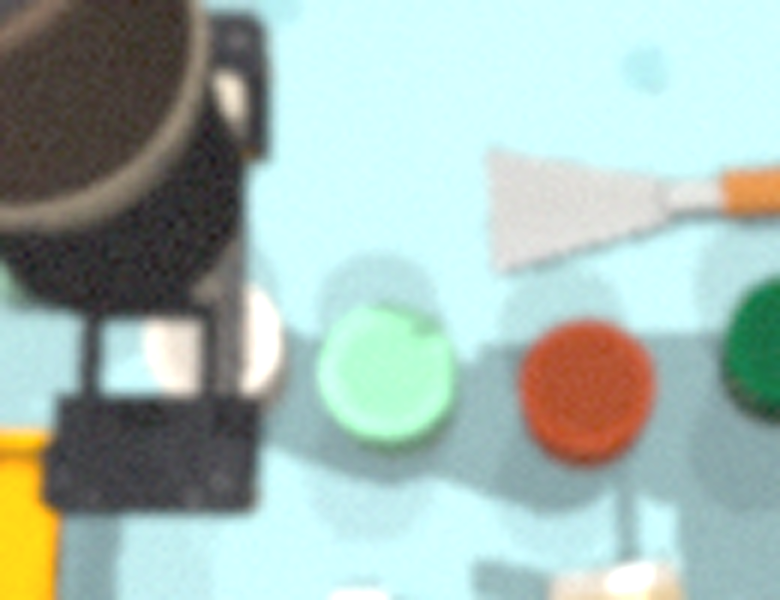

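Request:
drive_tool(
  plan="0.2 -0.3 2 0; 0.2 -0.3 4 0; 0.2 -0.3 5.5 0; 0.2 -0.3 7 0; 0.2 -0.3 8 0; 0.2 -0.3 8 0",
)

```text
time_s: 2.7
tcp_pos: [0.6654, 0.124, 0.0336]
eef_rot: [179.9, -0.0, -89.7]
contact_force: [0.1, -0.1, 0.2]
gripper_width: 0.0876
```

Request:
drive_tool(
  plan="0 0 0 0; 0 0 0 0; 0 0 0 0; 0 0 0 0; 0 0 0 0; 0 0 0 0",
  fingers=1,
  squeeze=25,
)

```text
time_s: 3.45
tcp_pos: [0.6662, 0.1243, 0.035]
eef_rot: [-180.0, 0.0, -89.7]
contact_force: [0.1, 0.2, 3.6]
gripper_width: 0.0596
```

```bash
cat > tr.py <<'E'
import numpy as np
C={"m":(.517,.3106,-.7),"b":(.5275,-.2995,-10.4)}
def w(k,x,y):
    X,Y,a=C[k];c,s=np.cos(np.radians(a)),np.sin(np.radians(a));x/=1e3;y/=1e3
    return np.round([X+c*x-s*y,Y+s*x+c*y],4)
E
python3 -c "
from tr import *
print(w('b',60,70),w('b',-12,-50),w('m',65,70),w('m',-65,70),w('m',-12,-52))"; python3 go.py .60,-.24,.15,-100.4
```

```text
[ 0.5992 -0.2415] [ 0.5067 -0.3465] [0.5829 0.3798] [0.4529 0.3814] [0.5044 0.2588]
now [0.6662 0.1243 0.035 ] [-180.     0.   -89.7] j [ 27.  31. -12.   0. -48. -27.] t 3.45 F [0.1 0.2 3.6] w 0.05959885701481903
.60,-.24,.15,-100.4 shift cm 36.39 6.80 -11.50 turn 0.187 rows 6.2
```

Request:
drive_tool(
  plan="0 0 -2 0; 0 0 -5 0; 0 0 -8 0; 0 0 -11 0; 0 0 -11.5 0; 2 0.4 -11.5 0; 5.5 1 -11.5 0.03; 10 1.9 -11.5 0.06",
)

```text
time_s: 4.45
tcp_pos: [0.6459, 0.0227, 0.1475]
eef_rot: [179.8, -0.0, -93.2]
contact_force: [-0.1, 0.5, -0.8]
gripper_width: 0.06
```

```bash
python3 go.py .5992,-.2415,.14,-100.4
```

```text
now [0.6459 0.0227 0.1475] [179.8  -0.  -93.2] j [ 19.  22. -10.  -0. -59. -22.] t 4.45 F [-0.1  0.5 -0.8] w 0.05999291016725788
.5992,-.2415,.14,-100.4 shift cm 26.64 3.21 0.75 turn 0.126 rows 4.3
```

Request:
drive_tool(
  plan="4.5 0.5 0 0.02; 9 1.1 0 0.04; 13.5 1.6 0 0.06; 18 2.2 0 0.08; 22 2.7 0 0.1; 25 3 0 0.126; 26.5 3.2 0 0.126; 26.5 3.2 0 0.126",
)

```text
time_s: 5.45
tcp_pos: [0.5996, -0.2398, 0.1483]
eef_rot: [179.9, 0.0, -100.5]
contact_force: [0.2, 0.1, -2.1]
gripper_width: 0.0598
```

```bash
python3 go.py .5992,-.2415,.0385,-100.4;python3 cap.py scene 100 330 60 240 3.3 a3
```

```text
now [ 0.5996 -0.2398  0.1483] [ 179.9    0.  -100.5] j [ -5.  22. -10.  -0. -59.  -6.] t 5.45 F [ 0.2  0.1 -2.1] w 0.059831651736552346
.5992,-.2415,.0385,-100.4 shift cm 0.17 0.01 10.98 turn -0.001 rows 1.8
(594, 759, 3)
```

View pics/a3.png

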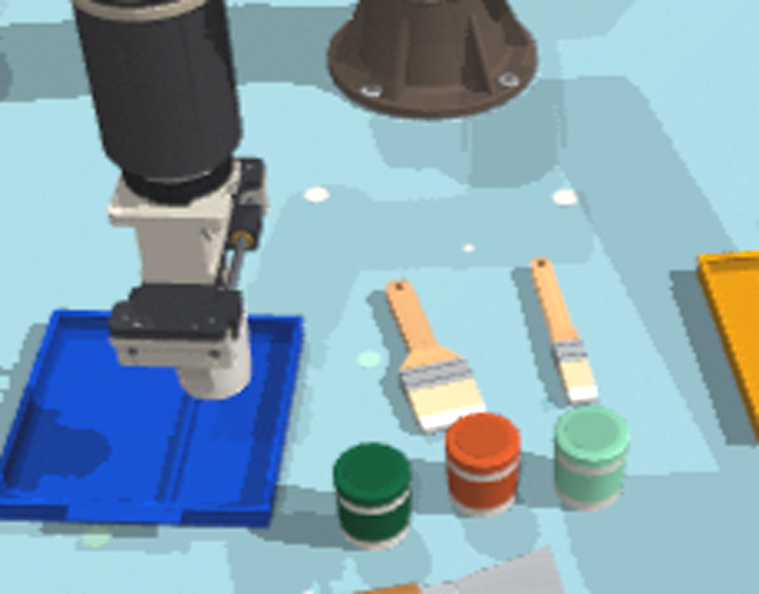

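Request:
drive_tool(
  plan="0.2 0 3 0; 0.2 0 6 0; 0.2 0 8.5 0; 0.2 0 10 0; 0.2 0 10.5 0; 0.2 0 10.8 0; 0.2 0 10.9 0; 0.2 0 10.9 0",
)

```text
time_s: 6.5
tcp_pos: [0.6009, -0.2409, 0.0412]
eef_rot: [-179.9, 0.0, -100.4]
contact_force: [-0.0, -0.0, -1.4]
gripper_width: 0.0598
```

```bash
python3 go.py .5992,-.2415,.0385,-100.4
```

```text
now [ 0.6009 -0.2409  0.0412] [-179.9    0.  -100.4] j [ -5.  28. -16.   0. -46.  -6.] t 6.5 F [-0.  -0.  -1.4] w 0.05977988770847709
.5992,-.2415,.0385,-100.4 shift cm 0.09 0.15 0.27 turn 0.001 rows 0.1
```

Request:
drive_tool(
  plan="0 0 0.1 0; 0 0 0.2 0; 0 0 0.25 0; 0 0 0.3 0; 0 0 0.3 0",
)

```text
time_s: 7.12
tcp_pos: [0.6006, -0.2409, 0.039]
eef_rot: [-180.0, -0.0, -100.4]
contact_force: [-3.6, 2.1, 9.5]
gripper_width: 0.0602
```

Request:
drive_tool(
  plan="0 0 0 0; 0 0 0 0; 0 0 0 0; 0 0 0 0; 0 0 -2 0; 0 0 -5 0; 0 0 -9 0; 0 0 -12 0",
  fingers=-1,
)

```text
time_s: 8.12
tcp_pos: [0.6008, -0.2409, 0.1593]
eef_rot: [-179.9, -0.0, -100.4]
contact_force: [0.8, -0.6, -0.8]
gripper_width: 0.0879
```

```bash
python3 - <<'E'
import numpy as np
for n,(x,y,a) in {"w":(.4815,-.0665,8.8),"n":(.468,.0585,1.7)}.items():
    c=np.cos(np.radians(a))*.012;s=np.sin(np.radians(a))*.012;print(n,x-c,y-s)
E
python3 go.py .469,-.069,.11,8.8 .469,-.069,.11,-171.2
```

```text
w 0.46964125942264134 -0.06833583003540845
n 0.4560052816785674 0.05814400507097867
now [ 0.6008 -0.2409  0.1593] [-179.9   -0.  -100.4] j [ -5.  21.  -9.   0. -60.  -6.] t 8.125 F [ 0.8 -0.6 -0.8] w 0.08785352414503043
.469,-.069,.11,8.8 shift cm -14.54 16.06 4.93 turn -1.905 rows 3.6
.469,-.069,.11,-171.2 shift cm -14.54 16.06 4.93 turn 1.236 rows 3.6
```

Request:
drive_tool(
  plan="-2 2 0 0.15; -5 5.5 0 0.33; -8.5 9.5 0.5 0.51; -11.5 13 1.5 0.69; -13.5 15 2.5 0.87; -14.5 16 4 1.05; -14.5 16 5 1.236; -14.5 16 5 1.236",
  fingers=-0.5,
)

```text
time_s: 9.12
tcp_pos: [0.4687, -0.0692, 0.1071]
eef_rot: [-180.0, -0.1, -171.1]
contact_force: [0.4, 0.2, -0.1]
gripper_width: 0.0657
```

```bash
python3 go.py .4695,-.0685,.0125,-171.2; python3 cap.py scene 150 340 70 240 3.5 a4
```

```text
now [ 0.4687 -0.0692  0.1071] [-1.800e+02 -1.000e-01 -1.711e+02] j [ 15.   9. -34.  -0. -47. -97.] t 9.125 F [ 0.4  0.2 -0.1] w 0.06566610893694111
.4695,-.0685,.0125,-171.2 shift cm -0.09 0.06 9.46 turn 0.002 rows 1.5
(595, 665, 3)
```

View pics/a4.png

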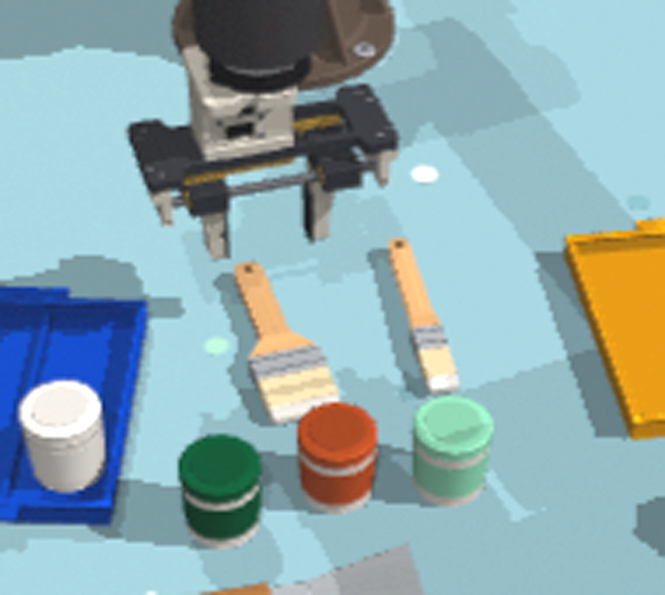

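Request:
drive_tool(
  plan="0 0 3 0; 0 0 6 0; 0 0 7.5 0; 0 0 8.5 0; 0 0 9.2 0; 0 0 9.4 0; 0 0 9.4 0",
)

```text
time_s: 10.05
tcp_pos: [0.4695, -0.0693, 0.0139]
eef_rot: [180.0, 0.0, -171.2]
contact_force: [-0.3, -0.1, 1.2]
gripper_width: 0.0654
```

Request:
drive_tool(
  plan="0 0 0 0; 0 0 0 0; 0 0 0 0; 0 0 0 0; 0 0 0 0; 0 0 0 0; 0 0 0 0; 0 0 0 0",
  fingers=1,
  squeeze=25,
)

```text
time_s: 11.05
tcp_pos: [0.4692, -0.0693, 0.0136]
eef_rot: [180.0, 0.0, -171.2]
contact_force: [-0.5, 0.5, 1.7]
gripper_width: 0.0236
```

```bash
python3 go.py .5067,-.3465,.11,169.6
```

```text
now [ 0.4692 -0.0693  0.0136] [ 180.     0.  -171.2] j [ 15.  18. -39.  -0. -33. -97.] t 11.05 F [-0.5  0.5  1.7] w 0.023607387907389917
.5067,-.3465,.11,169.6 shift cm 0.54 -27.97 -9.64 turn 0.335 rows 4.7
```

Request:
drive_tool(
  plan="0 0 -2 0; 0 0 -5 0; 0 0 -8 0; 0.1 -2 -10.5 0.03; 0.1 -6 -11 0.09; 0.2 -11 -11 0.15; 0.3 -16 -11 0.21; 0.4 -20 -11 0.27",
)

```text
time_s: 12.05
tcp_pos: [0.4958, -0.2694, 0.1233]
eef_rot: [180.0, -0.0, 173.2]
contact_force: [0.5, -0.0, -0.1]
gripper_width: 0.0237
```

```bash
python3 go.py .5067,-.3465,.11,169.6
```

```text
now [ 0.4958 -0.2694  0.1233] [180.   -0.  173.2] j [ -9.  16. -22.  -0. -52. -88.] t 12.05 F [ 0.5 -0.  -0.1] w 0.02368282971627031
.5067,-.3465,.11,169.6 shift cm -2.00 -7.53 1.33 turn 0.063 rows 1.3
```

Request:
drive_tool(
  plan="-0.7 -3 0 0.03; -1.5 -5.5 0 0.06; -2 -7.5 1 0.063; -2 -7.5 3 0.063; -2 -7.5 3 0.063",
)

```text
time_s: 12.68
tcp_pos: [0.5055, -0.3439, 0.0912]
eef_rot: [179.9, -0.2, 169.7]
contact_force: [0.8, -0.0, 0.7]
gripper_width: 0.0234
```

```bash
python3 go.py .5067,-.3465,.0175,169.6;python3 cap.py scene 90 270 80 240 4 a5
```

```text
now [ 0.5055 -0.3439  0.0912] [179.9  -0.2 169.7] j [-16.  22. -18.  -0. -51. -84.] t 12.675 F [ 0.8 -0.   0.7] w 0.023427255317798296
.5067,-.3465,.0175,169.6 shift cm -0.17 -0.23 7.37 turn 0.002 rows 1.2
(640, 720, 3)
```

View pics/a5.png

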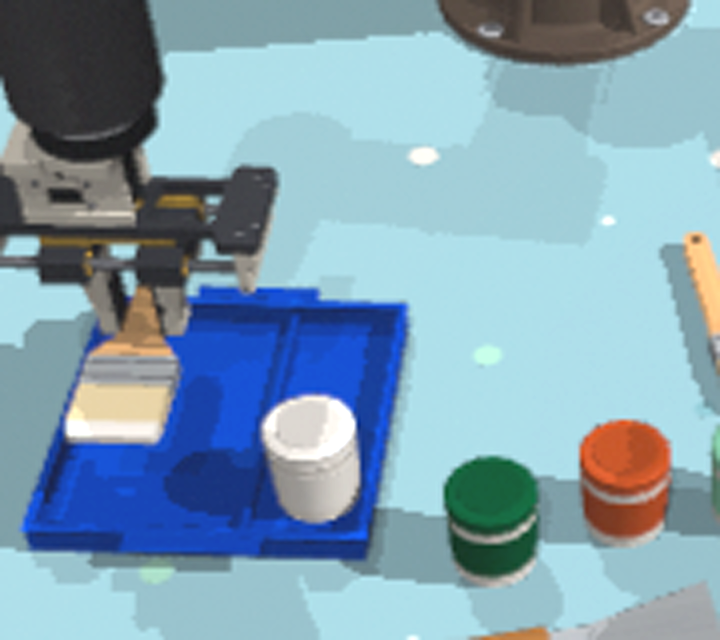

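Request:
drive_tool(
  plan="-0.1 0 2.5 0; -0.1 0 5 0; -0.1 0 6 0; -0.1 0 6.8 0; -0.1 0 7.1 0; -0.1 0 7.3 0; -0.1 0 7.3 0",
)

```text
time_s: 13.6
tcp_pos: [0.5083, -0.3447, 0.0209]
eef_rot: [-180.0, 0.0, 169.7]
contact_force: [0.8, -0.4, -1.0]
gripper_width: 0.0239
```

```bash
python3 go.py .5067,-.3465,.0175,169.6
```

```text
now [ 0.5083 -0.3447  0.0209] [-180.     0.   169.7] j [-16.  27. -21.   0. -42. -84.] t 13.6 F [ 0.8 -0.4 -1. ] w 0.02393406076069298
.5067,-.3465,.0175,169.6 shift cm 0.12 -0.21 0.34 turn 0.002 rows 0.1
```

Request:
drive_tool(
  plan="0 0 0.15 0; 0 0 0.25 0; 0 0 0.3 0; 0 0 0.35 0; 0 0 0.35 0",
)

```text
time_s: 14.22
tcp_pos: [0.508, -0.3446, 0.0176]
eef_rot: [-180.0, 0.0, 169.7]
contact_force: [-1.4, 1.4, 4.9]
gripper_width: 0.024
```

Request:
drive_tool(
  plan="0 0 0 0; 0 0 0 0; 0 0 0 0; 0 0 0 0; 0 0 -2 0; 0 0 -5 0; 0 0 -9 0; 0 0 -12 0",
  fingers=-0.05,
)

```text
time_s: 15.22
tcp_pos: [0.5083, -0.3447, 0.1388]
eef_rot: [-180.0, 0.1, 169.7]
contact_force: [0.9, -0.4, 0.1]
gripper_width: 0.0459
```

```bash
python3 go.py .651,.048,.13,-90
```

```text
now [ 0.5083 -0.3447  0.1388] [-1.800e+02  1.000e-01  1.697e+02] j [-16.  19. -15.   0. -56. -84.] t 15.225 F [ 0.9 -0.4  0.1] w 0.045887177260524666
.651,.048,.13,-90 shift cm -7.04 41.19 0.88 turn -1.750 rows 6.7
```

Request:
drive_tool(
  plan="-0.5 3 0 -0.15; -1.3 8 0 -0.33; -2.2 13 0 -0.51; -3.1 18 0 -0.69; -4 23.5 0 -0.87; -4.9 29 0 -1.05; -5.8 34.5 0 -1.23; -6.5 38.5 0 -1.41",
  fingers=-1,
)

```text
time_s: 16.23
tcp_pos: [0.6411, 0.025, 0.137]
eef_rot: [-180.0, 0.0, -109.1]
contact_force: [0.8, -1.7, 1.1]
gripper_width: 0.0877
```

```bash
python3 go.py .653,.0475,.11,-90
```

```text
now [0.6411 0.025  0.137 ] [-180.     0.  -109.1] j [ 20.  22. -11.   0. -57. -39.] t 16.225 F [ 0.8 -1.7  1.1] w 0.08772810266239717
.653,.0475,.11,-90 shift cm -2.52 -0.39 2.70 turn -0.333 rows 0.6
```

Request:
drive_tool(
  plan="-1.5 -0.2 1 -0.17; -2.5 -0.4 2 -0.333; -2.5 -0.4 2.7 -0.333; -2.5 -0.4 2.7 -0.333; -2.5 -0.4 2.7 -0.333",
)

```text
time_s: 16.85
tcp_pos: [0.6528, 0.0444, 0.1105]
eef_rot: [-180.0, 0.0, -90.5]
contact_force: [-0.5, 0.2, -0.3]
gripper_width: 0.0878
```

```bash
python3 go.py .653,.0475,.0345,-90
```

```text
now [0.6528 0.0444 0.1105] [-180.     0.   -90.5] j [ 21.  24. -11.   0. -55. -21.] t 16.85 F [-0.5  0.2 -0.3] w 0.08776020407802078
.653,.0475,.0345,-90 shift cm -0.31 -0.02 7.60 turn -0.009 rows 1.2
```

Request:
drive_tool(
  plan="-0.3 0 2 0; -0.3 0 4 0; -0.3 0 5.5 0; -0.3 0 6.8 0; -0.3 0 7.5 0; -0.3 0 7.6 0; -0.3 0 7.6 0",
)

```text
time_s: 17.73
tcp_pos: [0.6531, 0.048, 0.0345]
eef_rot: [-180.0, 0.0, -90.4]
contact_force: [0.6, -0.3, 0.7]
gripper_width: 0.0875
```

Request:
drive_tool(
  plan="0 0 0 0; 0 0 0 0; 0 0 0 0; 0 0 0 0; 0 0 0 0; 0 0 0 0",
  fingers=1,
)

```text
time_s: 18.48
tcp_pos: [0.653, 0.048, 0.0343]
eef_rot: [-180.0, 0.0, -90.4]
contact_force: [0.5, -0.0, 2.3]
gripper_width: 0.0595
```

```bash
python3 go.py .583,.38,.145,-90.7
```

```text
now [0.653  0.048  0.0343] [-180.     0.   -90.4] j [ 21.  29. -15.   0. -46. -22.] t 18.475 F [ 0.5 -0.   2.3] w 0.05952637755957828
.583,.38,.145,-90.7 shift cm -33.15 7.23 -11.07 turn 0.005 rows 5.7
```

Request:
drive_tool(
  plan="0 0 -2 0; 0 0 -5 0; 0 0 -8 0; -2 0.4 -10.5 0; -6 1.3 -11 0; -11 2.4 -11 0; -16 3.5 -11 0; -21 4.6 -11 0",
)

```text
time_s: 19.48
tcp_pos: [0.6072, 0.2594, 0.1434]
eef_rot: [179.9, -0.0, -90.4]
contact_force: [0.6, 0.0, -1.8]
gripper_width: 0.0597
```

Request:
drive_tool(
  plan="-4.5 1 0 0; -8 1.8 0 0; -10.5 2.3 0 0; -12 2.6 0 0; -12 2.6 0 0; -12 2.6 2 0; -12 2.6 4 0; -12 2.6 4 0",
)

```text
time_s: 20.48
tcp_pos: [0.5825, 0.3764, 0.1024]
eef_rot: [179.8, -0.1, -90.5]
contact_force: [0.1, 0.2, -2.1]
gripper_width: 0.0597
```

```bash
python3 go.py .583,.38,.039,-90.7; python3 cap.py scene 230 430 60 220 3.7 a6
```

```text
now [0.5825 0.3764 0.1024] [ 1.798e+02 -1.000e-01 -9.050e+01] j [ 49.  28.  -6.  -0. -56. -49.] t 20.475 F [ 0.1  0.2 -2.1] w 0.05965525404315878
.583,.38,.039,-90.7 shift cm -0.36 -0.04 6.34 turn 0.004 rows 1.0
(592, 740, 3)
```

View pics/a6.png

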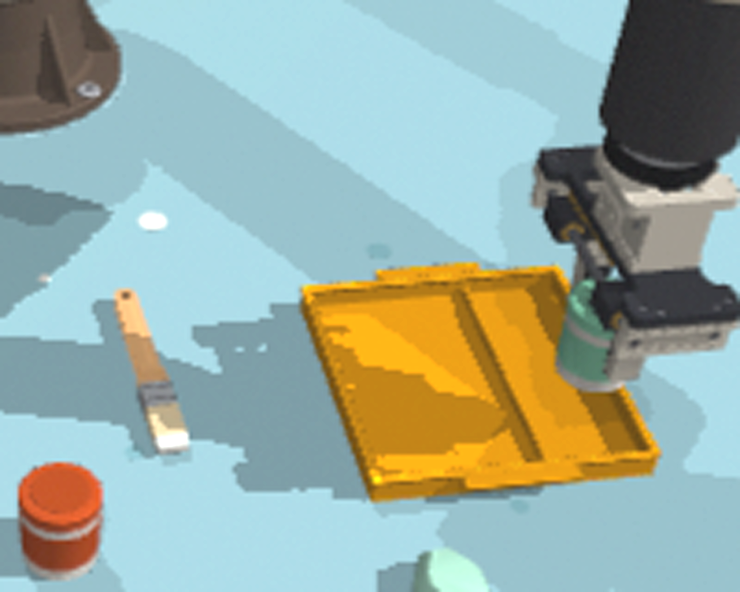

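Request:
drive_tool(
  plan="0 0 2 0; 0 0 4 0; 0 0 5 0; 0 0 5.5 0; 0 0 5.9 0; 0 0 6.1 0; 0 0 6.2 0; 0 0 6.2 0",
)

```text
time_s: 21.52
tcp_pos: [0.5831, 0.3785, 0.0422]
eef_rot: [-180.0, 0.0, -90.4]
contact_force: [0.1, 0.2, -1.7]
gripper_width: 0.0595
```

```bash
python3 go.py .583,.377,.038,-90.7
```

```text
now [0.5831 0.3785 0.0422] [-180.     0.   -90.4] j [ 49.  31.  -9.   0. -50. -49.] t 21.525 F [ 0.1  0.2 -1.7] w 0.05953545341591162
.583,.377,.038,-90.7 shift cm 0.15 0.01 0.42 turn 0.005 rows 0.1
```

Request:
drive_tool(
  plan="0.1 0 0.1 0; 0.1 0 0.25 0; 0.1 0 0.35 0; 0.1 0 0.42 0; 0.1 0 0.42 0",
)

```text
time_s: 22.15
tcp_pos: [0.583, 0.3773, 0.0383]
eef_rot: [-180.0, -0.0, -90.4]
contact_force: [-1.6, -1.5, 3.3]
gripper_width: 0.0601
```

Request:
drive_tool(
  plan="0 0 0 0; 0 0 0 0; 0 0 0 0; 0 0 0 0; 0 0 -2 0; 0 0 -5 0; 0 0 -8 0; 0 0 -10 0",
  fingers=-1,
)

```text
time_s: 23.15
tcp_pos: [0.5838, 0.378, 0.1414]
eef_rot: [-179.9, 0.1, -90.4]
contact_force: [-0.6, -1.0, 0.6]
gripper_width: 0.0876
```

```bash
python3 go.py .669,-.1275,.13,-90
```

```text
now [0.5838 0.378  0.1414] [-1.799e+02  1.000e-01 -9.040e+01] j [ 49.  26.  -3.   0. -60. -49.] t 23.15 F [-0.6 -1.   0.6] w 0.08756694931714708
.669,-.1275,.13,-90 shift cm 50.49 -8.86 1.14 turn -0.007 rows 8.2
```

Request:
drive_tool(
  plan="3 -0.5 0 0; 8 -1.4 0 0; 13.5 -2.4 0 0; 19 -3.3 0 0; 24.5 -4.3 0 0; 30 -5.3 0 0; 35.5 -6.2 0 0; 40 -7 0 0",
)

```text
time_s: 24.15
tcp_pos: [0.6497, -0.0262, 0.1384]
eef_rot: [180.0, -0.0, -90.5]
contact_force: [-0.1, 0.4, -0.2]
gripper_width: 0.0875
```

Request:
drive_tool(
  plan="4.5 -0.8 0 0; 8 -1.5 0.5 0; 10 -1.8 1.5 0; 10.5 -1.9 3 0; 10.5 -1.9 3 0; 10.5 -1.9 3 0",
)

```text
time_s: 24.9
tcp_pos: [0.6685, -0.1273, 0.1079]
eef_rot: [180.0, -0.0, -90.3]
contact_force: [0.5, 0.1, 0.6]
gripper_width: 0.0875
```

```bash
python3 go.py .669,-.1275,.0345,-90
```

```text
now [ 0.6685 -0.1273  0.1079] [180.   -0.  -90.3] j [  6.  27.  -7.   0. -56.  -6.] t 24.9 F [0.5 0.1 0.6] w 0.08750822238525591
.669,-.1275,.0345,-90 shift cm 0.02 -0.05 7.34 turn -0.006 rows 1.2
```

Request:
drive_tool(
  plan="0 0 2 0; 0 0 4 0; 0 0 5.5 0; 0 0 6.6 0; 0 0 7.2 0; 0 0 7.3 0; 0 0 7.3 0",
)

```text
time_s: 25.78
tcp_pos: [0.6689, -0.1282, 0.0353]
eef_rot: [-180.0, -0.0, -90.4]
contact_force: [-0.2, -0.4, -0.4]
gripper_width: 0.0878
```

Request:
drive_tool(
  plan="0 0 0 0; 0 0 0 0; 0 0 0 0; 0 0 0 0; 0 0 0 0; 0 0 0 0",
  fingers=1,
)

```text
time_s: 26.52
tcp_pos: [0.6688, -0.1282, 0.0351]
eef_rot: [-180.0, -0.0, -90.4]
contact_force: [0.4, -0.1, 1.3]
gripper_width: 0.0597
```

```bash
python3 go.py .453,.3785,.145,-90.7
```

```text
now [ 0.6688 -0.1282  0.0351] [-180.    -0.   -90.4] j [  6.  31. -11.   0. -48.  -6.] t 26.525 F [ 0.4 -0.1  1.3] w 0.05967310019005144
.453,.3785,.145,-90.7 shift cm -50.52 21.93 -10.99 turn 0.005 rows 9.0
```

Request:
drive_tool(
  plan="0 0 -2 0; 0 0 -5 0; 0 0 -8 0; -1 0.4 -10.5 0; -4 1.7 -11 0; -8.5 3.7 -11 0; -13.5 5.9 -11 0; -18.5 8 -11 0",
)

```text
time_s: 27.52
tcp_pos: [0.5882, 0.0585, 0.1442]
eef_rot: [179.9, -0.0, -90.4]
contact_force: [1.3, 0.3, -2.7]
gripper_width: 0.0599
```

Request:
drive_tool(
  plan="-5 2.2 0 0; -10 4.4 0 0; -15 6.5 0 0; -20 8.7 0 0; -25 10.9 0 0; -29 12.6 0 0; -31.5 13.6 0 0; -31.9 13.9 0 0",
)

```text
time_s: 28.52
tcp_pos: [0.4519, 0.3784, 0.1441]
eef_rot: [179.9, -0.1, -90.3]
contact_force: [-0.1, -0.1, -2.3]
gripper_width: 0.0591
```

```bash
python3 go.py .453,.378,.045,-90.7
```

```text
now [0.4519 0.3784 0.1441] [ 1.799e+02 -1.000e-01 -9.030e+01] j [ 59.  17. -17.  -0. -56. -59.] t 28.525 F [-0.1 -0.1 -2.3] w 0.05913398328180177
.453,.378,.045,-90.7 shift cm 0.04 -0.11 9.91 turn 0.007 rows 1.6
```

Request:
drive_tool(
  plan="0 -0.1 3 0; 0 -0.1 6 0; 0 -0.1 8 0; 0 -0.1 9 0; 0 -0.1 9.5 0; 0 -0.1 9.8 0; 0 -0.1 10 0; 0 -0.1 10.1 0",
)

```text
time_s: 29.52
tcp_pos: [0.4542, 0.3775, 0.0442]
eef_rot: [-180.0, 0.0, -90.4]
contact_force: [0.2, 0.8, -2.3]
gripper_width: 0.0597
```

```bash
python3 go.py .453,.378,.0385,-90.7
```

```text
now [0.4542 0.3775 0.0442] [-180.     0.   -90.4] j [ 59.  23. -23.   0. -43. -59.] t 29.525 F [ 0.2  0.8 -2.3] w 0.05966165537449634
.453,.378,.0385,-90.7 shift cm -0.05 0.12 0.57 turn 0.005 rows 0.1
```

Request:
drive_tool(
  plan="0 0 0.2 0; 0 0 0.35 0; 0 0 0.45 0; 0 0 0.52 0; 0 0 0.57 0; 0 0 0.57 0",
)

```text
time_s: 30.28
tcp_pos: [0.454, 0.3773, 0.039]
eef_rot: [-180.0, 0.0, -90.4]
contact_force: [-3.5, -2.5, 6.9]
gripper_width: 0.0596
```

Request:
drive_tool(
  plan="0 0 0 0; 0 0 0 0; 0 0 0 0; 0 0 0 0; 0 0 -2 0; 0 0 -5 0; 0 0 -9 0; 0 0 -11 0",
  fingers=-1,
)

```text
time_s: 31.28
tcp_pos: [0.4547, 0.378, 0.1505]
eef_rot: [-179.9, 0.1, -90.4]
contact_force: [0.1, 0.4, 0.2]
gripper_width: 0.0878
```

```bash
python3 go.py .459,.058,.11,-178.3
```

```text
now [0.4547 0.378  0.1505] [-1.799e+02  1.000e-01 -9.040e+01] j [ 59.  17. -17.   0. -56. -59.] t 31.275 F [0.1 0.4 0.2] w 0.08776008256209714
.459,.058,.11,-178.3 shift cm 32.00 -0.65 4.05 turn 1.534 rows 5.2
```

Request:
drive_tool(
  plan="3 0 0 0.15; 8 0 0 0.33; 13 -0.2 0 0.51; 18 -0.3 0 0.69; 23 -0.4 0 0.87; 27.5 -0.5 1 1.05; 30.5 -0.6 2 1.23; 32 -0.6 3 1.4",
  fingers=-0.4,
)

```text
time_s: 32.28
tcp_pos: [0.4576, 0.0558, 0.118]
eef_rot: [180.0, 0.0, -171.0]
contact_force: [-0.5, 0.9, 0.0]
gripper_width: 0.0613
```

Request:
drive_tool(
  plan="0 0 1 0.134; 0 0 1 0.134; 0 0 1 0.134",
)

```text
time_s: 32.65
tcp_pos: [0.458, 0.0575, 0.1085]
eef_rot: [180.0, 0.0, -178.1]
contact_force: [0.1, 0.8, 1.2]
gripper_width: 0.0617
```

```bash
python3 go.py .458,.0575,.0125,-178.3; python3 cap.py scene 200 430 60 240 3.4 a7
```

```text
now [0.458  0.0575 0.1085] [ 180.     0.  -178.1] j [  32.    8.  -35.    0.  -47. -120.] t 32.65 F [0.1 0.8 1.2] w 0.061650487069846265
.458,.0575,.0125,-178.3 shift cm 0.00 0.00 9.60 turn 0.003 rows 1.5
(612, 782, 3)
```

View pics/a7.png

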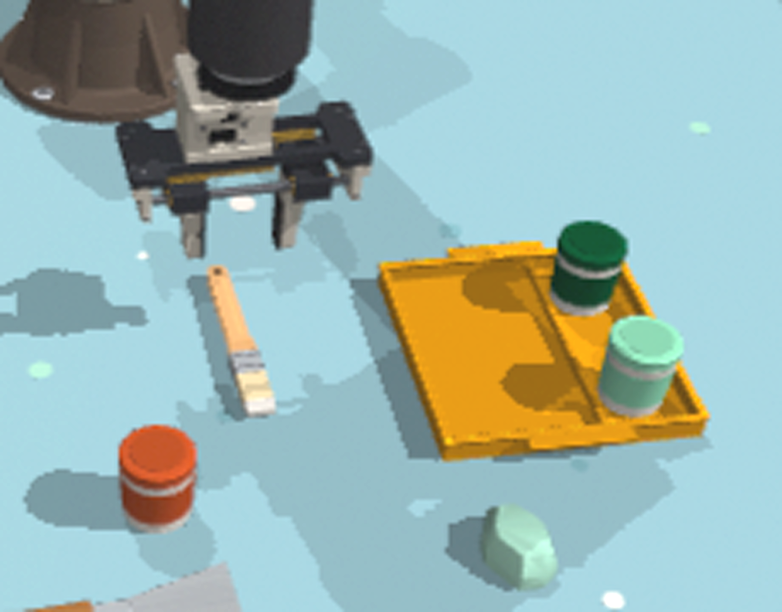

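Request:
drive_tool(
  plan="0 0 3 0; 0 0 6 0; 0 0 7.5 0; 0 0 8.6 0; 0 0 9.3 0; 0 0 9.5 0; 0 0 9.5 0",
)

```text
time_s: 33.58
tcp_pos: [0.4581, 0.0574, 0.0135]
eef_rot: [180.0, 0.0, -178.3]
contact_force: [-0.2, 0.4, -0.4]
gripper_width: 0.0614
```

Request:
drive_tool(
  plan="0 0 0 0; 0 0 0 0; 0 0 0 0; 0 0 0 0; 0 0 0 0; 0 0 0 0; 0 0 0 0; 0 0 0 0",
  fingers=1,
)

```text
time_s: 34.58
tcp_pos: [0.4579, 0.0573, 0.0132]
eef_rot: [-180.0, 0.0, -178.3]
contact_force: [0.6, 0.7, 1.4]
gripper_width: 0.0177
```

```bash
python3 go.py .5044,.2588,.11,179.3
```

```text
now [0.4579 0.0573 0.0132] [-180.     0.  -178.3] j [  32.   17.  -41.    0.  -32. -120.] t 34.575 F [0.6 0.7 1.4] w 0.01765978387515062
.5044,.2588,.11,179.3 shift cm -5.25 20.00 -9.68 turn 0.042 rows 3.7
```

```bash
python3 -c "
from tr import *
print(w('m',-6,-58))"; python3 go.py .5103,.2527,.11,179.3
```

```text
[0.5103 0.2527]
now [0.4579 0.0573 0.0132] [-180.     0.  -178.3] j [  32.   17.  -41.    0.  -32. -120.] t 34.575 F [0.6 0.7 1.4] w 0.01765978387515062
.5103,.2527,.11,179.3 shift cm -5.82 19.38 -9.68 turn 0.042 rows 3.6
```

Request:
drive_tool(
  plan="0 0 -2 0; 0 0 -5 0; -0.5 2 -8 0; -1.5 6 -9 0.02; -3 11 -9 0.04; -4.5 16 -9 0.042; -5.5 18.7 -9 0.042; -5.8 19.4 -9 0.042",
)

```text
time_s: 35.58
tcp_pos: [0.5101, 0.2544, 0.1026]
eef_rot: [-180.0, -0.0, 179.4]
contact_force: [-0.8, 0.1, -0.7]
gripper_width: 0.0176
```

```bash
python3 go.py .5103,.2527,.018,179.3; python3 cap.py top 90 280 120 280 4 a8
```

```text
now [0.5101 0.2544 0.1026] [-180.    -0.   179.4] j [  46.   18.  -22.   -0.  -50. -137.] t 35.575 F [-0.8  0.1 -0.7] w 0.017554579288829184
.5103,.2527,.018,179.3 shift cm -0.02 -0.17 8.46 turn 0.001 rows 1.4
(640, 760, 3)
```

View pics/a8.png

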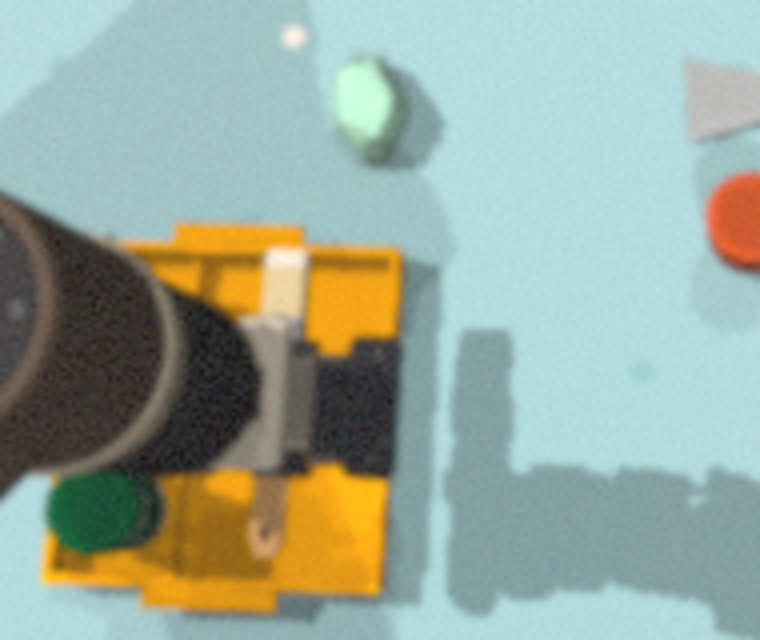

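Run:
```python
from h import *
c=pickle.load(open("a8.pkl","rb"))
for p in((287,250),(264,556)):
    X=ray(c,(90+p[0]/4-.4,120+p[1]/4-.4),.103);d=X[:2]-[.517,.3106];a=np.radians(-.7);print(X,(np.cos(a)*d[0]+np.sin(a)*d[1])*1e3,(-np.sin(a)*d[0]+np.cos(a)*d[1])*1e3)
```

```text
[0.61198324 0.25266189 0.103     ] 95.68398343332981 -56.77337247342784
[0.42346611 0.25463908 0.103     ] -92.84323436978228 -57.09945098809295
```

Request:
drive_tool(
  plan="0 0 2.5 0; 0 0 5 0; 0 0 6.5 0; 0 0 7.5 0; 0 0 8 0; 0 0 8.2 0; 0 0 8.2 0",
)

```text
time_s: 36.5
tcp_pos: [0.5102, 0.2531, 0.0215]
eef_rot: [180.0, 0.0, 179.3]
contact_force: [-0.1, 0.3, 0.3]
gripper_width: 0.0174
```

```bash
python3 go.py .5103,.2527,.0172,179.3
```

```text
now [0.5102 0.2531 0.0215] [180.    0.  179.3] j [  46.   24.  -27.    0.  -39. -137.] t 36.5 F [-0.1  0.3  0.3] w 0.01736032380804595
.5103,.2527,.0172,179.3 shift cm -0.01 -0.04 0.43 turn 0.000 rows 0.1
```

Request:
drive_tool(
  plan="0 0 0.15 0; 0 0 0.25 0; 0 0 0.35 0; 0 0 0.42 0; 0 0 0.42 0",
)

```text
time_s: 37.12
tcp_pos: [0.51, 0.2529, 0.0172]
eef_rot: [-180.0, 0.0, 179.3]
contact_force: [-1.1, -0.1, 2.2]
gripper_width: 0.0177
```

Request:
drive_tool(
  plan="0 0 0.05 0; 0 0 0.05 0; 0 0 0.05 0; 0 0 0.05 0; 0 0 -2 0; 0 0 -5 0; 0 0 -9 0; 0 0 -13 0",
  fingers=0.3,
)

```text
time_s: 38.12
tcp_pos: [0.5099, 0.2528, 0.1481]
eef_rot: [-180.0, -0.0, 179.3]
contact_force: [0.4, 0.5, -0.4]
gripper_width: 0.0306
```

Request:
drive_tool(
  plan="5 3 -3 0; 9 6 -5 0; 9 12 -5 0; 9 18 -5 0; 9 24 -5 0; 9 30 -5 0; 9 33 -5 0; 9 33 -5 0",
)

```text
time_s: 39.12
tcp_pos: [0.4234, 0.5857, 0.1953]
eef_rot: [-179.9, -0.0, 179.4]
contact_force: [0.2, -0.2, -0.4]
gripper_width: 0.0303
```

```bash
python3 go.py; python3 cap.py scene 85 415 115 255 2.4 f1; python3 cap.py top 95 435 120 290 2.3 f2;python3 -c "
import cv2,numpy as np
a=cv2.imread('pics/f1.png');b=cv2.imread('pics/f2.png');w=max(a.shape[1],b.shape[1])
z=[cv2.copyMakeBorder(i,0,0,0,w-i.shape[1],0) for i in(a,b)];o=np.vstack(z);print(o.shape);cv2.imwrite('pics/f.png',o)"
```

```text
now [0.4234 0.5857 0.1953] [-179.9   -0.   179.4] j [  70.   26.    5.   -0.  -68. -160.] t 39.125 F [ 0.2 -0.2 -0.4] w 0.030341980581752956
(336, 792, 3)
(391, 782, 3)
(727, 792, 3)
```

View pics/f1.png

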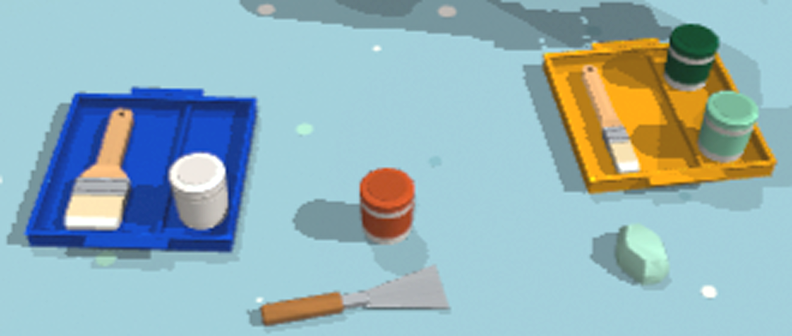

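View pics/f2.png

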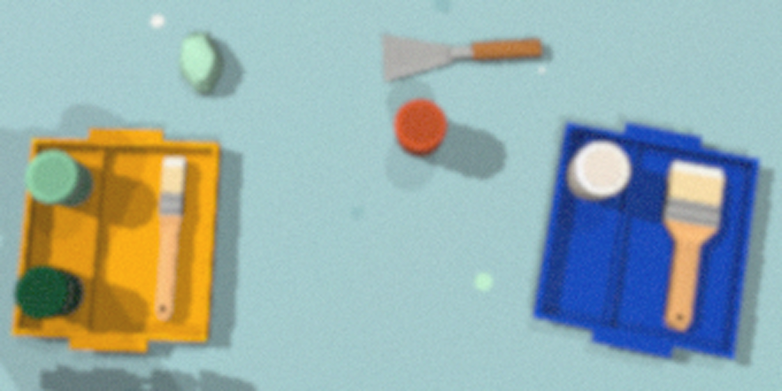

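```bash
python3 -c "
from plant import r
print(r.close_job())"
```

```text
the job is handed in; nothing more can be done
None
```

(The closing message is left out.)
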